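# Put the check weights away

### The job

Two small stacks of check weights stand on the bench, a smaller weight on a larger one. Take them apart and put every weight away upright and fully down in the well of the block that fits it: dark steel in the blue block, brass in the yellow, copper in the red, bright steel in the green. Leave the two sample vials that stand among them where they are.

Things in the scene. Friction and masses are not known exactly. Their poses are not given: they have to be found in the camera images.
- weight_dark: Check weight: blackish dark steel disc, 64 mm diameter, 26 mm high, about 0.62 kg (hidden variation of 15 percent), plain round sides, loose. Origin at the centre of its underside, z up along its axis. At the start it stands on the bench and carries one of the two smaller weights (copper or bright, either one, up to 3 mm off-centre) on top. It belongs in the blue well block.
- weight_brass: Check weight: yellow brass disc, 52 mm diameter, 26 mm high, about 0.45 kg (hidden variation of 15 percent), plain round sides, loose. Origin at the centre of its underside, z up along its axis. At the start it stands on the bench and carries one of the two smaller weights (copper or bright, either one, up to 3 mm off-centre) on top. It belongs in the yellow well block.
- weight_copper: Check weight: reddish copper disc, 40 mm diameter, 26 mm high, about 0.28 kg (hidden variation of 15 percent), plain round sides, loose. Origin at the centre of its underside, z up along its axis. At the start it stands on top of one of the two larger weights (dark or brass, either one). It belongs in the red well block.
- weight_bright: Check weight: bright bare steel disc, 28 mm diameter, 26 mm high, about 0.13 kg (hidden variation of 15 percent), plain round sides, loose. Origin at the centre of its underside, z up along its axis. At the start it stands on top of one of the two larger weights (dark or brass, either one). It belongs in the green well block.
- nest_blue: Well block: fixed square blue block 93 x 93 mm, 13 mm high, with one round well in its top: 73 mm diameter, 9 mm deep, 4 mm chamfer round the mouth, grey floor 4 mm above the bench. Origin at the centre of its underside on the bench (z = 0), z up, sides along x and y. It fits the blackish dark steel weight of 64 mm with 4.5 mm to spare all round.
- nest_yellow: Well block: fixed square yellow block 81 x 81 mm, 13 mm high, with one round well in its top: 61 mm diameter, 9 mm deep, 4 mm chamfer round the mouth, grey floor 4 mm above the bench. Origin at the centre of its underside on the bench (z = 0), z up, sides along x and y. It fits the yellow brass weight of 52 mm with 4.5 mm to spare all round.
- nest_red: Well block: fixed square red block 69 x 69 mm, 13 mm high, with one round well in its top: 49 mm diameter, 9 mm deep, 4 mm chamfer round the mouth, grey floor 4 mm above the bench. Origin at the centre of its underside on the bench (z = 0), z up, sides along x and y. It fits the reddish copper weight of 40 mm with 4.5 mm to spare all round.
- nest_green: Well block: fixed square green block 57 x 57 mm, 13 mm high, with one round well in its top: 37 mm diameter, 9 mm deep, 4 mm chamfer round the mouth, grey floor 4 mm above the bench. Origin at the centre of its underside on the bench (z = 0), z up, sides along x and y. It fits the bright bare steel weight of 28 mm with 4.5 mm to spare all round.
- amber_vial: Bystander: loose glass sample vial with white cap and amber-orange content, 27 mm diameter, 61 mm high, standing upright on the bench; origin at the centre of its underside. To be left alone.
- dark_vial: Bystander: loose glass sample vial with white cap and dark grey-brown content, 27 mm diameter, 61 mm high, standing upright on the bench; origin at the centre of its underside. To be left alone.

How it is judged (in metres and radians):
At the end, for the whole second after the job is handed in: Each weight stands upright (within 0.1 rad), right way up, released and still, on the floor of its own block's well (underside within 2 mm of the floor's height, axis within 7 mm of the well's); both vials stand upright within 20 mm of where they were (horizontal distance between weight_dark and nest_blue below 0.007 m and z of weight_dark in the frame of nest_blue between 0.002 and 0.006 m and angle between each of weight_dark, weight_brass, weight_copper, weight_bright's own z axis and vertical below 0.1 rad and linear speed of each of weight_dark, weight_brass, weight_copper, weight_bright below 0.02 m/s and horizontal distance between weight_brass and nest_yellow below 0.007 m and z of weight_brass in the frame of nest_yellow between 0.002 and 0.006 m and horizontal distance between weight_copper and nest_red below 0.007 m and z of weight_copper in the frame of nest_red between 0.002 and 0.006 m and horizontal distance between weight_bright and nest_green below 0.007 m and z of weight_bright in the frame of nest_green between 0.002 and 0.006 m and distance of each of amber_vial, dark_vial from where it was at the start of the episode below 0.02 m and angle between each of amber_vial, dark_vial's own z axis and vertical below 0.2 rad); the robot touches nothing.
It fails at once if the amber vial is shifted by more than 20 mm or knocked over (distance of amber_vial from where it was at the start of the episode above 0.02 m or angle between amber_vial's own z axis and vertical above 0.5 rad).
It fails at once if the dark vial is shifted by more than 20 mm or knocked over (distance of dark_vial from where it was at the start of the episode above 0.02 m or angle between dark_vial's own z axis and vertical above 0.5 rad).
It also fails if it takes over 96 s, if anything falls off the work surface, if the arm or the gripper's body presses on something with over 40 N, if the wrist force passes 120 N, or if a joint passes its speed limit or range.

### The arm

A 6-joint arm with a two-finger parallel gripper is mounted at the origin on a cart in front of the work surface, level with it; the furniture and walls round the work are solid. World frame = base frame: x ahead of the robot, y to its left, z up, the work surface at z = 0. Lengths are in mm, angles in rad, forces in N, time in s.
With the tool pointing down it reaches from about 325 to 850 mm from the base axis. Payload 4.4 kg.
Tool frame: the origin (TCP) lies at the very end of the fingers, on their centre line; the grasp point (between the pads) lies 19 mm behind it; z points along the fingers, y is the line along which they close (so a half turn about z gives the same grasp; the last joint's range is limited). The gripper opens to 94 mm and grips with 3 to 60 N. Pads are 16 mm wide; open, the fingers measure 119 mm over their backs; the gripper's body (75 mm by 177 mm) begins 78 mm behind the grasp point.
Start: joints at [-1.284, 0.207, 1.542, -0, 1.393, -0.15], TCP at [243.758, -520.777, 205.447] pointing down, gripper open.
Joint ranges: [-2.73, 2.73], [-0.86, 2.22], [0.23, 2.46], [-1.11, 4.25], [0.08, 2.63], [-2.82, 2.82]. Speed limits (rad/s): [2.79, 2.79, 3.14, 3.14, 3.14, 3.14].

### API

Orientations are given as a unit quaternion [w, x, y, z].
In Python, from cell import observe, imaging, r, spotter gives the robot as it stands.
- The arm moves only by the tool arm_command, never from a script. Its argument "moves" is text: rows parted by semicolons, each of 7 numbers parted by spaces: the opening, from 0 (shut) to 1 (fully open), then the shift along the tool's x, y, z as a fraction of full scale, then the turn, a rotation vector about the tool's x, y, z as a fraction of full scale. In form: fingers tx ty tz rx ry rz; .... A call has exactly 5 rows; each row is the pose to reach, as a shift and turn from the pose commanded when the call began, along the tool's axes at that moment, turning the shorter way round; what a row does not reach only later rows make up. Full scale, the value 1, is 0.5 m for a shift and 2 pi rad for a turn. A row lasts 1/10 s, in which the tool goes at most 50 mm and 8.59 degrees, less where a joint would pass 70% of its speed; a pose out of reach is approached as far as the arm can. A call with a number of a shift or a turn outside -1 to 1 is refused whole. A call with a gripper value outside its range is refused whole. The fingers move at their own pace and stop on an object; "force" is the grip in N (left out, the last holds). Time passes only in rows, so rows that repeat a pose let the fingers close, or fill a call up. It gives the time, the measured TCP pose, the force, the opening and the grip force at its end, in the units of the state.
- observe(): the state, without advancing time (a new reading comes with each control period).
- imaging.camera(name): name is "scene" or "top" or "wrist"; returns the picture (420x560x3 uint8, red, green, blue); there is no depth.
- imaging.camera_info(name): a dict with "intrinsics" (3x3 intrinsics, pixels), "k1" (the pictures are not rectified: a ray, as slopes to the right and down, at radius r is drawn at 1 + k1 r^2 times it, then the intrinsics apply), "R" (3x3) and "t" (3): a world point X has camera coordinates R X + t. Camera axes: x right, y down, z forward; pixel columns grow to the right and rows downward; lengths in mm; the calibration is good to about 2 mm. A picture is of the moment at which its call begins: read the wrist's pose just before it. camera_info takes no time and is no camera call; for the wrist camera it gives the pose at the moment of the call.
- r.sign_off(): hands the job in; it is judged then, once.
Trained networks look in the newest picture that a camera, given by its name, has taken for a name from the list of things; names that differ only in an ending like _2 or _b are one class to them, and where a whole thing is asked for, a point or a joint stands for the part that bears it (a point fixed in the world has none). Each returns a list of dicts, best first, with "conf" (0 to 1); they miss things now and then, are a little off and sometimes report something else, mostly with a low value. They report only what shows in the picture. A call takes as long as a camera call.
- spotter.look_for(thing, camera): "xyz" ([x, y, z] in mm, in world coordinates, good to about 4 mm: the middle of the surface that is visible of it).
- spotter.trace(thing, camera): "pixels" (420x560 bool, what is visible of it).
- spotter.mark_of(thing, camera): "xyz" ([x, y, z] in mm, in world coordinates, good to about 4 mm: a listed point, or the origin of a listed thing).
The state is a dict: "time_s": time; "joints": joint angles; "joint_vel": joint speeds; "tau": joint torques, N m; "ee_pos": TCP position; "ee_rot": TCP orientation; "ft_force": force on the tool from outside, world axes, zero at the start; "ft_torque": the same for the moment, N m; "finger_gap": finger opening in mm; "grip_force": force on a finger pad.
Only numpy, scipy, OpenCV 4.12 (cv2) and the standard library are available. Lean on these libraries where they do the work, as an engineer would, in place of code of your own. Each camera call takes 0.05 s, during which the arm holds its last target. There are 200 camera calls.

## Working session

There is one attempt and no reset: what is moved stays moved. The work goes in short steps, Python scripts to look and compute and a tool call to move; the robot and the scene stay as the last step left them, time stands still between calls to the robot, and variables do not carry over. Pictures are saved under pics/ and viewed, at most 14 in all, crops included, and the job is handed in when it is done.

Besides the shell and the picture viewer there is one more tool, called after "Emit:" as a command line: name --argument value ..., lists and objects as JSON in quotes. arm_command: Moves the arm, as the interface text tells. Its arguments: {"type":"object","properties":{"moves":{"type":"string"},"force":{"type":"number"}},"required":["moves"]}

```bash
ls; mkdir -p pics; cat > h.py <<'E'
import numpy as np, cv2
from cell import observe, imaging, r, spotter
def snap(n,f):
    im=imaging.camera(n); cv2.imwrite('pics/'+f,im[:,:,::-1]); return im
E
python3 - <<'E'
from h import *
s=observe(); print({k:np.round(v,3).tolist() for k,v in s.items()})
a=snap('scene','s0.png'); b=snap('top','t0.png')
for c in ('scene','top'):
    print(c)
    i=imaging.camera_info(c); print(np.round(i['t']), np.round(-np.array(i['R']).T@i['t']))
    for n in 'weight_dark weight_brass weight_copper weight_bright nest_blue nest_yellow nest_red nest_green amber_vial dark_vial'.split():
        print(n,[(np.round(d['xyz']).tolist(),round(d['conf'],2)) for d in spotter.mark_of(n,c)[:2]])
print(observe()['time_s'])
E
```

```text
pics
{'time_s': 0.0, 'joints': [-1.284, 0.207, 1.543, 0.0, 1.393, -0.151], 'joint_vel': [0.001, 0.002, 0.002, -0.0, -0.001, -0.002], 'tau': [-0.0, -37.088, -28.142, 0.07, 0.036, -0.0], 'ee_pos': [243.533, -520.013, 204.315], 'ee_rot': [-0.001, 0.976, 0.217, -0.0], 'ft_force': [0.148, -0.247, 0.121], 'ft_torque': [-0.004, -0.003, 0.013], 'grip_force': 0.0, 'finger_gap': 93.954}
scene
[458. 274. 759.] [127. 532. 750.]
weight_dark [([660.0, 86.0, -2.0], 0.63)]
weight_brass [([606.0, 274.0, 1.0], 0.92)]
weight_copper []
weight_bright [([660.0, 84.0, 28.0], 0.74)]
nest_blue [([499.0, 68.0, -1.0], 0.69)]
nest_yellow [([457.0, -132.0, -1.0], 0.98), ([501.0, 72.0, -2.0], 0.26)]
nest_red [([604.0, 272.0, 25.0], 0.73), ([456.0, -136.0, -1.0], 0.58)]
nest_green [([458.0, 264.0, 1.0], 0.82)]
amber_vial [([563.0, 160.0, 6.0], 0.92)]
dark_vial [([582.0, -40.0, -1.0], 0.66)]
top
[ 72. 546. 929.] [414.  55. 996.]
weight_dark [([660.0, 85.0, 2.0], 0.85), ([559.0, 161.0, 2.0], 0.5)]
weight_brass [([607.0, 274.0, -2.0], 0.44)]
weight_copper [([604.0, 280.0, 25.0], 0.65), ([500.0, 72.0, -3.0], 0.6)]
weight_bright [([662.0, 84.0, 27.0], 0.59)]
nest_blue [([497.0, 74.0, -3.0], 0.9)]
nest_yellow [([458.0, -138.0, -1.0], 0.64)]
nest_red [([652.0, -108.0, -2.0], 0.94)]
nest_green [([457.0, 263.0, -5.0], 0.55)]
amber_vial [([565.0, 161.0, -0.0], 0.49)]
dark_vial [([576.0, -36.0, -3.0], 0.51)]
1.1
```

View pics/t0.png

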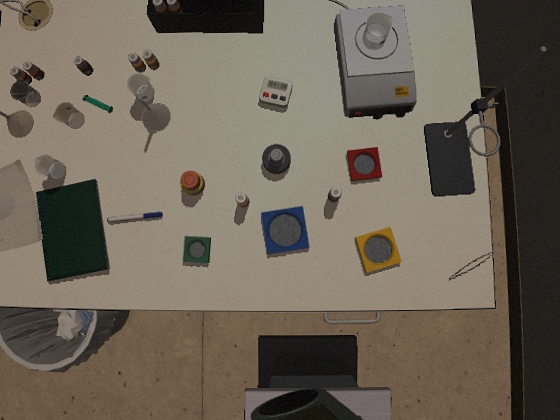

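View pics/s0.png

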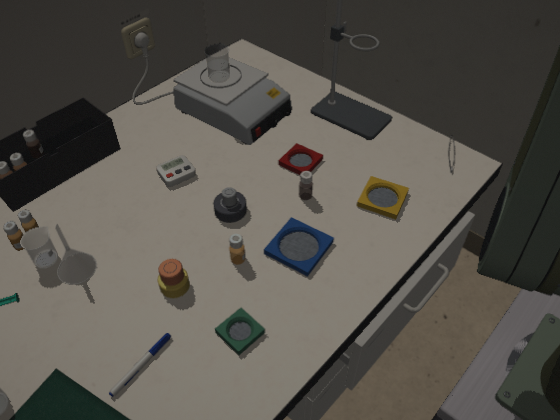

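```bash
cat >> h.py <<'E'
def proj(P,i):
    c=P@np.array(i['R']).T+np.array(i['t']); s=c[:,:2]/c[:,2:]
    s=s*(1+i['k1']*(s**2).sum(1,keepdims=True)); K=np.array(i['intrinsics'])
    return s*[K[0,0],K[1,1]]+K[:2,2]
A=np.linspace(0,2*np.pi,73)[:-1]
def disc(d,h,z0=0): return np.array([[d/2*np.cos(a),d/2*np.sin(a),z] for a in A for z in (z0,z0+h)])
def box(w,yaw=0):
    q=np.array([[-1,-1],[1,-1],[1,1],[-1,1]])*w/2; c,s=np.cos(yaw),np.sin(yaw); q=q@np.array([[c,s],[-s,c]])
    return np.array([[*p,z] for p in q for z in (0,13)])
def fill(P,i):
    S=4; m=np.zeros((420*S,560*S),np.uint8)
    h=cv2.convexHull(((proj(P,i)+.5)*S).astype(np.float32)).round().astype(np.int32)
    cv2.fillConvexPoly(m,h,1); return m
def cen(m,S): y,x=np.nonzero(m); return np.array([x.mean(),y.mean()])/S+.5/S-.5, len(x)/S/S
def fit(mask,P,i,xy,cut=None):
    c0,n0=cen(mask,1); xy=np.array(xy,float)
    def f(q):
        m=fill(P+[*q,0],i)
        if cut is not None: m=m&~(cut*255)&1
        return cen(m,4)
    for _ in range(4):
        c,n=f(xy); J=np.stack([(f(xy+e)[0]-c)/8 for e in 8*np.eye(2)],1)
        xy=xy+np.linalg.solve(J,c0-c)
    return xy,n0/n
E
python3 - <<'E'
from h import *
g=dict(weight_copper=(604,278),weight_bright=(661,84),weight_dark=(660,85),weight_brass=(606,274),nest_blue=(498,72),nest_yellow=(457,-135),nest_red=(652,-108),nest_green=(457,263),amber_vial=(564,161),dark_vial=(579,-38))
M=dict(weight_copper=disc(40,26,26),weight_bright=disc(28,26,26),weight_dark=disc(64,26),weight_brass=disc(52,26),nest_blue=box(93),nest_yellow=box(81),nest_red=box(69),nest_green=box(57),amber_vial=disc(27,61),dark_vial=disc(27,61))
up=dict(weight_dark='weight_bright',weight_brass='weight_copper')
for c in ('top','scene'):
    imaging.camera(c); i=imaging.camera_info(c); res={}
    for n in M:
        o=[]
        for d in spotter.trace(n,c)[:3]:
            m=np.array(d['pixels']); 
            if m.sum()<20: continue
            p0=proj(np.array([[*g[n],20.]]),i)[0]
            if np.hypot(*(cen(m,1)[0]-p0))>25: continue
            cut=None
            if n in up: u=up[n]; cut=fill(M[u]+[*res.get(u,g[u]),0],i)
            xy,ra=fit(m,M[n],i,g[n],cut); o.append((np.round(xy,1).tolist(),round(ra,2),round(d['conf'],2))); res.setdefault(n,xy)
            if n.startswith('nest'):
                q=cv2.minAreaRect(np.argwhere(m)[:,::-1].astype(np.float32)); o.append(round(q[2]))
        print(c,n,o)
E
```

```text
top weight_copper [([605.2, 275.9], 0.74, 0.79)]
top weight_bright [([658.9, 88.2], 0.89, 0.65)]
top weight_dark [([659.6, 88.7], 0.95, 0.86)]
top weight_brass [([602.8, 276.3], 0.94, 0.61)]
top nest_blue [([500.4, 69.7], 0.98, 0.73), 81]
top nest_yellow [([455.9, -135.0], 0.97, 0.98), 75]
top nest_red [([647.6, -109.5], 0.94, 0.98), 81]
top nest_green [([457.6, 265.6], 0.97, 0.72), 90]
top amber_vial [([563.8, 162.5], 0.75, 0.43)]
top dark_vial [([574.8, -37.6], 0.75, 0.51)]
scene weight_copper [([605.6, 277.3], 0.91, 0.95)]
scene weight_bright [([657.2, 88.2], 0.81, 0.78)]
scene weight_dark [([657.6, 88.5], 1.02, 0.8)]
scene weight_brass [([604.3, 278.5], 0.92, 0.97)]
scene nest_blue [([499.6, 69.4], 0.92, 0.95), 27]
scene nest_yellow [([454.1, -133.2], 0.95, 0.98), 18]
scene nest_red [([647.5, -109.0], 0.91, 0.6), 27]
scene nest_green [([455.5, 265.7], 0.95, 0.65), 47]
scene amber_vial [([560.5, 164.8], 0.86, 0.59)]
scene dark_vial [([572.1, -36.9], 0.84, 0.74)]
```

Emit:
arm_command --moves "1 0.1 0 0 0 0 0.0231; 1 0.2 0 0 0 0 0.0462; 1 0.3 0 0 0 0 0.0695; 1 0.4 0 0 0 0 0.0695; 1 0.5 0 0 0 0 0.0695" --force 25

```text
time_s: 2.7
ee_pos: [462.9, -418.1, 205.6]
ee_rot: [0.0, 1.0, 0.0, 0.0]
ft_force: [0.9, -0.8, -0.5]
finger_gap: 93.7
grip_force: 0.0
```

Emit:
arm_command --moves "1 0.034 -0.09 0 0 0 0; 1 0.068 -0.18 0 0 0 0; 1 0.102 -0.27 0 0 0 0; 1 0.136 -0.36 0 0 0 0; 1 0.17 -0.45 0 0 0 0"

```text
time_s: 3.2
ee_pos: [546.6, -192.0, 205.6]
ee_rot: [0.0, 1.0, 0.0, 0.0]
ft_force: [0.5, -0.8, -0.1]
finger_gap: 94.1
grip_force: 0.0
```

Emit:
arm_command --moves "1 0.034 -0.09 0 0 0 0; 1 0.068 -0.18 0 0 0 0; 1 0.102 -0.27 0 0 0 0; 1 0.136 -0.36 0.04 0 0 0; 1 0.17 -0.45 0.1 0 0 0"

```text
time_s: 3.7
ee_pos: [630.6, 26.4, 161.9]
ee_rot: [0.0, 1.0, 0.001, 0.003]
ft_force: [0.8, -1.2, -0.2]
finger_gap: 94.0
grip_force: 0.0
```

Emit:
arm_command --moves "1 0.03 -0.09 0 0 0 0; 1 0.0354 -0.1064 0 0 0 0; 1 0.0354 -0.1064 0 0 0 0; 1 0.0354 -0.1064 0 0 0 0; 1 0.0354 -0.1064 0 0 0 0"

```text
time_s: 4.2
ee_pos: [645.9, 75.7, 160.6]
ee_rot: [0.0, 1.0, -0.0, 0.0]
ft_force: [0.3, -0.4, 0.3]
finger_gap: 93.8
grip_force: 0.0
```

```bash
python3 - <<'E'
from h import *
s=observe(); print(s['time_s'],np.round(s['ee_pos'],1),np.round(s['ee_rot'],3),np.round(s['joints'],2))
i=imaging.camera_info('wrist'); snap('wrist','w0.png'); R=np.array(i['R']); print(np.round(-R.T@i['t']),np.round(R,2).tolist())
for n,P,g in (('weight_bright',disc(28,26,26),(658,88.2)),('weight_dark',disc(64,26),(658.6,88.6))):
    cut=fill(disc(28,26,26)+[658,88.2,0],i) if 'dark' in n else None
    for d in spotter.trace(n,'wrist')[:2]:
        m=np.array(d['pixels']); print(n,m.sum(),np.argwhere(m).min(0),np.argwhere(m).max(0),round(d['conf'],2),fit(m,P,i,g,cut))
E
```

```text
4.2 [645.9  75.7 160.6] [ 0.  1. -0.  0.] [-0.02  0.4   1.39 -0.    1.35  1.56]
[720.  76. 340.] [[-0.0, -1.0, -0.0], [-0.97, 0.0, 0.26], [-0.26, 0.0, -0.97]]
weight_bright 705 [173 250] [204 277] 0.64 (array([659.57505488,  87.11992484]), 0.9063152820183191)
weight_dark 2185 [153 233] [213 293] 0.98 (array([659.21375267,  89.11596849]), 0.9518364235345368)
```

View pics/w0.png

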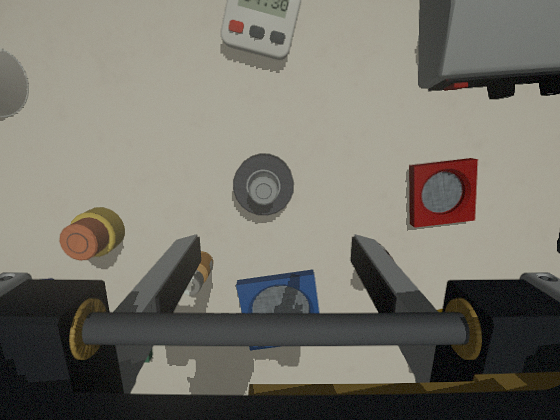

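Emit:
arm_command --moves "1 0.0256 -0.024 0.03 0 0 0; 1 0.0256 -0.024 0.12 0 0 0; 1 0.0256 -0.024 0.2 0 0 0; 1 0.0256 -0.024 0.23 0 0 0; 1 0.0256 -0.024 0.23 0 0 0"

```text
time_s: 4.85
ee_pos: [655.9, 88.8, 41.9]
ee_rot: [0.0, 1.0, 0.0, -0.003]
ft_force: [-0.9, 0.1, 0.1]
finger_gap: 94.0
grip_force: 0.0
```

Emit:
arm_command --moves "1 0 0 0 0 0 0; 1 0 0 0 0 0 0; 1 0 0 0 0 0 0; 1 0 0 0 0 0 0; 1 0 0 0 0 0 0"

```text
time_s: 5.35
ee_pos: [659.2, 89.6, 46.1]
ee_rot: [-0.0, 1.0, 0.001, 0.001]
ft_force: [-0.4, 0.2, 0.0]
finger_gap: 94.2
grip_force: 0.0
```

Emit:
arm_command --moves "1 -0.001 0.002 0.015 0 0 0; 1 -0.001 0.002 0.015 0 0 0; 0 -0.001 0.002 0.015 0 0 0; 0 -0.001 0.002 0.015 0 0 0; 0 -0.001 0.002 0.015 0 0 0"

```text
time_s: 5.85
ee_pos: [658.2, 88.5, 37.6]
ee_rot: [-0.0, 1.0, 0.001, 0.0]
ft_force: [-0.2, -0.3, -0.1]
finger_gap: 73.4
grip_force: 0.0
```

Emit:
arm_command --moves "0 0 0 0 0 0 0; 0 0 0 0 0 0 0; 0 0 0 0 0 0 0; 0 0 0 0 0 0 0; 0 0 0 0 0 0 0"

```text
time_s: 6.35
ee_pos: [658.1, 88.5, 37.6]
ee_rot: [0.0, 1.0, 0.001, 0.0]
ft_force: [0.2, -0.6, -0.6]
finger_gap: 33.5
grip_force: 0.0
```

Emit:
arm_command --moves "0 0 0 0 0 0 0; 0 0 0 0 0 0 0; 0 0 0 0 0 0 0; 0 0 0 -0.05 0 0 0; 0 0 0 -0.14 0 0 0"

```text
time_s: 6.85
ee_pos: [653.6, 88.5, 102.7]
ee_rot: [-0.0, 1.0, 0.0, -0.006]
ft_force: [0.4, -0.6, -2.0]
finger_gap: 27.3
grip_force: 25.0
```

Emit:
arm_command --moves "0 0 0 -0.05 0 0 0; 0 -0.067 -0.059 -0.05 0 0 0; 0 -0.135 -0.118 -0.05 0 0 0; 0 -0.202 -0.177 -0.05 0 0 0; 0 -0.27 -0.236 -0.05 0 0 0"

```text
time_s: 7.35
ee_pos: [521.2, 207.2, 132.2]
ee_rot: [-0.0, 1.0, 0.0, -0.0]
ft_force: [0.4, 0.6, -1.2]
finger_gap: 26.8
grip_force: 25.0
```

Emit:
arm_command --moves "0 -0.067 -0.059 0 0 0 0; 0 -0.134 -0.118 0 0 0 0; 0 -0.134 -0.118 0.07 0 0 0; 0 -0.134 -0.118 0.14 0 0 0; 0 -0.134 -0.118 0.16 0 0 0"

```text
time_s: 7.85
ee_pos: [451.8, 264.4, 48.8]
ee_rot: [0.001, 1.0, 0.001, -0.004]
ft_force: [-0.7, -0.1, -2.1]
finger_gap: 27.1
grip_force: 25.0
```

Emit:
arm_command --moves "0 0 0 0 0 0 0; 0 0 0 0 0 0 0; 0 0 0 0 0 0 0; 0 0 0 0 0 0 0; 0 0 0 0 0 0 0"

```text
time_s: 8.35
ee_pos: [456.9, 265.5, 53.7]
ee_rot: [-0.0, 1.0, 0.0, 0.001]
ft_force: [0.3, 0.9, -1.6]
finger_gap: 27.5
grip_force: 25.0
```

```bash
python3 - <<'E'
from h import *
for c in ('wrist','scene'):
  i=imaging.camera_info(c); snap(c,c+'1.png'); s=observe(); print(np.round(s['ee_pos'],1))
  for n,P,g in (('weight_bright',disc(28,26,41.7),(456.5,265.7)),('nest_green',box(57),(456.5,265.7))):
    cut=fill(disc(28,26,41.7)+[456.5,265.7,0],i) if 'nest' in n else None
    for d in spotter.trace(n,c)[:2]:
        m=np.array(d['pixels']); print(c,n,m.sum(),round(d['conf'],2),fit(m,P,i,g,cut))
E
```

```text
[456.7 265.4  53.4]
wrist weight_bright 2090 0.63 (array([458.07063646, 265.33909412]), 0.927626286443452)
wrist nest_green 3250 0.86 (array([463.78171965, 265.22435848]), 0.7061571471251256)
[456.1 265.3  52.8]
scene weight_bright 226 0.61 (array([453.45794229, 263.16188535]), 0.5698077529152222)
scene nest_green 1040 0.63 (array([455.07734983, 265.8027963 ]), 0.9634089856415007)
```

View pics/wrist1.png

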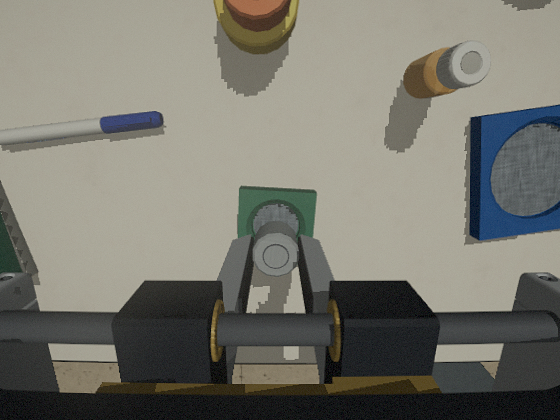

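Emit:
arm_command --moves "0 -0.001 0 0.03 0 0 0; 0 -0.001 0 0.055 0 0 0; 0 -0.001 0 0.07 0 0 0; 0 -0.001 0 0.073 0 0 0; 0 -0.001 0 0.073 0 0 0"

```text
time_s: 9.15
ee_pos: [455.3, 265.2, 15.8]
ee_rot: [0.0, 1.0, 0.001, -0.0]
ft_force: [-0.4, -0.2, -1.3]
finger_gap: 27.2
grip_force: 25.0
```

Emit:
arm_command --moves "0 0 0 0 0 0 0; 0 0 0 0 0 0 0; 0 0 0 0 0 0 0; 0 0 0 0 0 0 0; 0 0 0 0 0 0 0"

```text
time_s: 9.65
ee_pos: [455.5, 265.3, 16.2]
ee_rot: [-0.0, 1.0, 0.001, 0.0]
ft_force: [-0.4, -0.6, -1.5]
finger_gap: 27.0
grip_force: 25.0
```

Emit:
arm_command --moves "0.6 0 0 0 0 0 0; 0.6 0 0 0 0 0 0; 0.6 0 0 0 0 0 0; 0.6 0 0 -0.04 0 0 0; 1 0 0 -0.13 0 0 0"

```text
time_s: 10.15
ee_pos: [451.6, 263.7, 77.8]
ee_rot: [0.002, 1.0, 0.0, -0.005]
ft_force: [0.3, -0.1, -0.3]
finger_gap: 60.9
grip_force: 0.0
```

Emit:
arm_command --moves "1 0.098 -0.008 0 0 0 0; 1 0.196 -0.016 0 0 0 0; 1 0.294 -0.023 0 0 0 0; 1 0.299 -0.023 0 0 0 0; 1 0.299 -0.023 0.02 0 0 0"

```text
time_s: 10.65
ee_pos: [606.9, 277.0, 71.6]
ee_rot: [-0.0, 1.0, 0.0, 0.001]
ft_force: [-0.6, -0.7, 0.1]
finger_gap: 93.8
grip_force: 0.0
```

Emit:
arm_command --moves "1 0 0 0 0 0 0; 1 0 0 0 0 0 0; 1 0 0 0 0 0 0; 1 0 0 0 0 0 0; 1 0 0 0 0 0 0"

```text
time_s: 11.15
ee_pos: [604.8, 277.2, 71.7]
ee_rot: [-0.0, 1.0, 0.001, 0.0]
ft_force: [-0.1, 0.1, 0.5]
finger_gap: 94.0
grip_force: 0.0
```

```bash
python3 - <<'E'
from h import *
c='wrist'
i=imaging.camera_info(c); snap(c,c+'2.png'); s=observe(); print(np.round(s['ee_pos'],1))
for n,P,g in (('weight_copper',disc(40,26,26),(605.4,276.7)),('weight_brass',disc(52,26),(603.7,277.4))):
    cut=fill(disc(40,26,26)+[605.4,276.7,0],i) if 'brass' in n else None
    for d in spotter.trace(n,c)[:2]:
        m=np.array(d['pixels']); print(c,n,m.sum(),round(d['conf'],2),fit(m,P,i,g,cut))
c='top';imaging.camera(c);i=imaging.camera_info(c)
for d in spotter.trace('weight_bright',c)[:1]: print(d['conf'],fit(np.array(d['pixels']),disc(28,26,4),i,(456,266)))
E
```

```text
[604.8 277.1  71.6]
wrist weight_copper 2803 0.95 (array([606.08265988, 275.67470386]), 0.9468395051302622)
wrist weight_brass 918 0.84 (array([605.62387537, 278.03060066]), 0.7617467067731563)
0.61 (array([ 644.98009485, -107.55468939]), 5.662650602409639)
```

View pics/wrist2.png

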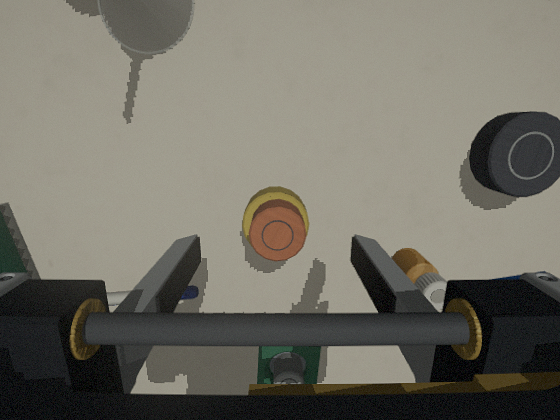

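Emit:
arm_command --moves "1 0.0015 0.0015 0.04 0 0 0; 1 0.0015 0.0015 0.067 0 0 0; 1 0.0015 0.0015 0.067 0 0 0; 1 0.0015 0.0015 0.067 0 0 0; 0 0.0015 0.0015 0.067 0 0 0"

```text
time_s: 11.9
ee_pos: [606.2, 276.4, 38.2]
ee_rot: [-0.0, 1.0, 0.001, 0.001]
ft_force: [-0.6, 0.5, 0.6]
finger_gap: 89.0
grip_force: 0.0
```

Emit:
arm_command --moves "0 0 0 0 0 0 0; 0 0 0 0 0 0 0; 0 0 0 0 0 0 0; 0 0 0 0 0 0 0; 0 0 0 0 0 0 0"

```text
time_s: 12.4
ee_pos: [605.7, 276.2, 37.7]
ee_rot: [-0.0, 1.0, 0.001, 0.0]
ft_force: [-1.1, 0.4, -0.5]
finger_gap: 49.3
grip_force: 0.0
```

Emit:
arm_command --moves "0 0 0 0 0 0 0; 0 0 0 0 0 0 0; 0 0 0 -0.04 0 0 0; 0 0 0 -0.12 0 0 0; 0 0 0 -0.2 0 0 0"

```text
time_s: 12.9
ee_pos: [603.8, 275.6, 136.1]
ee_rot: [0.001, 1.0, 0.001, -0.003]
ft_force: [1.6, -0.7, -1.9]
finger_gap: 39.2
grip_force: 25.0
```

Emit:
arm_command --moves "0 0.01 0.096 0 0 0 0; 0 0.021 0.192 0 0 0 0; 0 0.031 0.288 0 0 0 0; 0 0.042 0.384 0 0 0 0; 0 0.052 0.48 0 0 0 0"

```text
time_s: 13.4
ee_pos: [631.2, 34.5, 136.7]
ee_rot: [-0.0, 1.0, 0.001, -0.001]
ft_force: [0.9, -0.3, -2.8]
finger_gap: 39.4
grip_force: 25.0
```

Emit:
arm_command --moves "0 0.01 0.096 0 0 0 0; 0 0.021 0.192 0 0 0 0; 0 0.031 0.288 0 0 0 0; 0 0.032 0.291 0.06 0 0 0; 0 0.032 0.291 0.15 0 0 0"

```text
time_s: 13.9
ee_pos: [651.4, -112.8, 65.2]
ee_rot: [0.001, 1.0, -0.001, 0.004]
ft_force: [1.6, -0.2, -1.8]
finger_gap: 39.3
grip_force: 25.0
```

Emit:
arm_command --moves "0 0 0 0 0 0 0; 0 0 0 0 0 0 0; 0 0 0 0 0 0 0; 0 0 0 0 0 0 0; 0 0 0 0 0 0 0"

```text
time_s: 14.4
ee_pos: [649.8, -109.3, 65.1]
ee_rot: [0.001, 1.0, 0.001, 0.002]
ft_force: [-0.4, -0.3, -2.5]
finger_gap: 39.2
grip_force: 25.0
```

```bash
python3 - <<'E'
from h import *
c='wrist'
i=imaging.camera_info(c); snap(c,c+'3.png'); s=observe(); print(np.round(s['ee_pos'],1)); z=s['ee_pos'][2]-11.7; p=s['ee_pos'][:2]
for n,P in (('weight_copper',disc(40,26,z)),('nest_red',box(69))):
    cut=fill(disc(40,26,z)+[*p,0],i) if 'nest' in n else None
    for d in spotter.trace(n,c)[:2]:
        m=np.array(d['pixels']); print(c,n,m.sum(),round(d['conf'],2),fit(m,P,i,p,cut))
E
```

```text
[ 649.4 -109.2   64.6]
wrist weight_copper 3938 0.93 (array([ 650.0664779 , -109.42324137]), 0.9505906491860658)
wrist weight_copper 5311 0.73 (array([673.37873708,  42.09713364]), 1.186384832323458)
wrist nest_red 3968 0.58 (array([ 653.96496562, -109.72627387]), 0.7721534382525358)
```

View pics/wrist3.png

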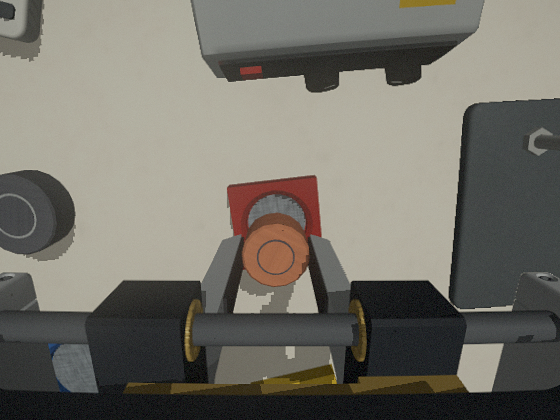

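```bash
python3 - <<'E'
from h import *
from scipy.optimize import least_squares
i=imaging.camera_info('wrist')
px=np.array([[228,186],[317.5,177]])  # far top corners left,right
def f(v):
    c,s=np.cos(v[2]),np.sin(v[2]); q=np.array([[34.5,34.5],[34.5,-34.5]])@np.array([[c,s],[-s,c]])+v[:2]
    return (proj(np.c_[q,[13,13]],i)-px).ravel()
o=least_squares(f,[648,-109,0]); print(o.x,o.fun)
E
```

```text
[ 6.47045009e+02 -1.10783259e+02  1.03676150e-01] [-0.59862129  0.08551118  0.59385919 -0.04038273]
```

Emit:
arm_command --moves "0 -0.0045 0.001 0.04 0 0 0; 0 -0.005 0.001 0.07 0 0 0; 0 -0.005 0.001 0.09 0 0 0; 0 -0.005 0.001 0.096 0 0 0; 0 -0.005 0.001 0.096 0 0 0"

```text
time_s: 15.05
ee_pos: [645.4, -109.6, 14.6]
ee_rot: [-0.0, 1.0, 0.001, -0.0]
ft_force: [-0.6, 0.2, -0.7]
finger_gap: 39.6
grip_force: 25.0
```

Emit:
arm_command --moves "0 0 0 0 0 0 0; 0 0 0 0 0 0 0; 0 0 0 0 0 0 0; 0 0 0 0 0 0 0; 0 0 0 0 0 0 0"

```text
time_s: 15.55
ee_pos: [645.6, -109.7, 14.6]
ee_rot: [-0.0, 1.0, 0.001, -0.0]
ft_force: [-1.6, 1.5, -0.2]
finger_gap: 39.3
grip_force: 25.0
```

Emit:
arm_command --moves "0.7 0 0 0 0 0 0; 0.7 0 0 0 0 0 0; 0.7 0 0 0 0 0 0; 0.7 0 0 -0.04 0 0 0; 1 0 0 -0.13 0 0 0"

```text
time_s: 16.05
ee_pos: [641.6, -108.7, 75.1]
ee_rot: [-0.001, 1.0, 0.0, -0.005]
ft_force: [0.5, -0.7, 0.2]
finger_gap: 70.7
grip_force: 0.0
```

Emit:
arm_command --moves "1 0.006 -0.095 0 0 0 0; 1 0.012 -0.19 0 0 0 0; 1 0.018 -0.285 0 0 0 0; 1 0.027 -0.38 0 0 0 0; 1 0.027 -0.397 0.02 0 0 0"

```text
time_s: 16.55
ee_pos: [660.7, 94.2, 71.6]
ee_rot: [-0.001, 1.0, 0.003, 0.003]
ft_force: [-0.1, 0.3, 0.3]
finger_gap: 93.8
grip_force: 0.0
```

Emit:
arm_command --moves "1 0 0 0 0 0 0; 1 0 0 0 0 0 0; 1 0 0 0 0 0 0; 1 0 0 0 0 0 0; 1 0 0 0 0 0 0"

```text
time_s: 17.05
ee_pos: [659.2, 87.3, 69.9]
ee_rot: [0.0, 1.0, -0.0, 0.0]
ft_force: [-0.2, 0.2, -0.1]
finger_gap: 94.1
grip_force: 0.0
```

```bash
python3 - <<'E'
from h import *
c='wrist'
i=imaging.camera_info(c); imaging.camera(c); s=observe(); print(np.round(s['ee_pos'],1))
def go(n,P,g,c):
    i=imaging.camera_info(c)
    for d in spotter.trace(n,c)[:2]:
        m=np.array(d['pixels']); print(c,n,m.sum(),round(d['conf'],2),fit(m,P,i,g))
go('weight_dark',disc(64,26),(659,89),c)
snap('top','top4.png'); go('weight_dark',disc(64,26),(659,89),'top')
snap('scene','scene4.png')
for c in('top','scene'):
  go('weight_copper',disc(40,26,4),(647,-109),c); 
  i=imaging.camera_info(c); print(proj(np.array([[647,-109,20.]]),i))
E
python3 - <<'E'
import cv2,numpy as np
a=cv2.imread('pics/top4.png'); b=cv2.imread('pics/scene4.png')
f=lambda im,x,y:cv2.resize(im[y-30:y+30,x-30:x+30],(300,300),interpolation=cv2.INTER_CUBIC)
cv2.imwrite('pics/c4.png',np.vstack([np.hstack([f(a,365,165),f(a,197,250)]),np.hstack([f(b,300,159),f(b,240,330)])]))
E
```

```text
[659.2  87.6  69.8]
wrist weight_dark 5497 0.67 (array([658.78526334,  88.56353261]), 0.973027989821883)
top weight_dark 93 0.46 (array([669.03219305,  87.56601099]), 0.1310205159813331)
top weight_copper 263 0.56 (array([ 645.79289038, -109.56203178]), 0.8502727823802788)
[[364.54984714 162.75914653]]
scene weight_copper 312 0.87 (array([ 644.87400428, -108.49458938]), 0.8391326273323247)
scene weight_copper 518 0.27 (array([637.33969512, -94.65493926]), 1.3631578947368421)
[[300.32784665 154.51565569]]
```

View pics/c4.png

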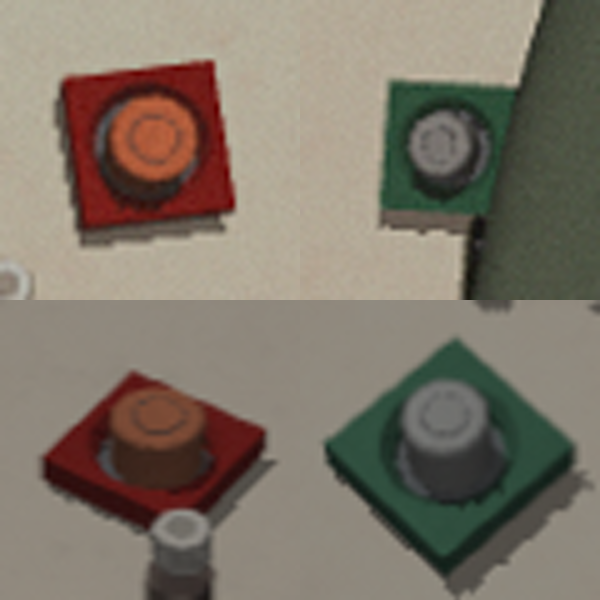

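Emit:
arm_command --moves "1 0 -0.0025 0.05 0 0 0; 1 0 -0.0025 0.09 0 0 0; 1 0 -0.0025 0.115 0 0 0; 1 0 -0.0025 0.115 0 0 0; 1 0 -0.0025 0.115 0 0 0" --force 40

```text
time_s: 17.9
ee_pos: [659.1, 90.0, 12.2]
ee_rot: [-0.0, 1.0, 0.001, 0.0]
ft_force: [-0.4, -0.2, 0.1]
finger_gap: 94.2
grip_force: 0.0
```

Emit:
arm_command --moves "0 0 0 0 0 0 0; 0 0 0 0 0 0 0; 0 0 0 0 0 0 0; 0 0 0 0 0 0 0; 0 0 0 0 0 0 0"

```text
time_s: 18.4
ee_pos: [659.2, 89.2, 12.7]
ee_rot: [0.001, 1.0, 0.001, 0.0]
ft_force: [-0.7, -2.3, 1.8]
finger_gap: 63.0
grip_force: 40.0
```

Emit:
arm_command --moves "0 0 0 0 0 0 0; 0 0 0 -0.03 0 0 0; 0 0 0 -0.07 0 0 0; 0 0 0 -0.13 0 0 0; 0 0 0 -0.2 0 0 0"

```text
time_s: 18.9
ee_pos: [655.7, 90.7, 109.8]
ee_rot: [-0.001, 1.0, 0.001, -0.004]
ft_force: [1.4, -0.0, -4.9]
finger_gap: 62.9
grip_force: 40.0
```

Emit:
arm_command --moves "0 -0.085 0.01 0 0 0 0; 0 -0.17 0.02 0 0 0 0; 0 -0.255 0.031 0 0 0 0; 0 -0.318 0.039 0 0 0 0; 0 -0.318 0.039 0.08 0 0 0"

```text
time_s: 19.4
ee_pos: [499.5, 70.9, 76.0]
ee_rot: [-0.0, 1.0, 0.001, 0.004]
ft_force: [1.9, 1.0, -5.7]
finger_gap: 62.6
grip_force: 40.0
```

Emit:
arm_command --moves "0 0 0 0 0 0 0; 0 0 0 0 0 0 0; 0 0 0 0 0 0 0; 0 0 0 0 0 0 0; 0 0 0 0 0 0 0"

```text
time_s: 19.9
ee_pos: [501.3, 70.4, 73.1]
ee_rot: [-0.0, 1.0, 0.001, 0.001]
ft_force: [-0.6, 0.7, -6.1]
finger_gap: 62.5
grip_force: 40.0
```

```bash
python3 - <<'E'
from h import *
c='wrist'
i=imaging.camera_info(c); snap(c,c+'5.png'); s=observe(); print(np.round(s['ee_pos'],1)); z=s['ee_pos'][2]-12.3; p=s['ee_pos'][:2]
for n,P in (('weight_dark',disc(64,26,z)),('nest_blue',box(93))):
    cut=fill(disc(64,26,z)+[*p,0],i) if 'nest' in n else None
    for d in spotter.trace(n,c)[:2]:
        m=np.array(d['pixels']); print(c,n,m.sum(),round(d['conf'],2),fit(m,P,i,p,cut))
E
```

```text
[501.   70.4  72.9]
wrist weight_dark 9270 0.96 (array([500.92630467,  70.26281152]), 0.9681778125917948)
wrist nest_blue 5266 0.67 (array([500.08839984,  70.33047536]), 0.9334913969798025)
```

View pics/wrist5.png

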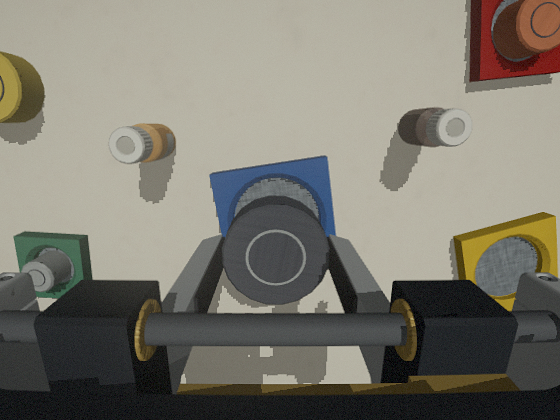

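Emit:
arm_command --moves "0 -0.002 0.001 0.04 0 0 0; 0 -0.002 0.001 0.075 0 0 0; 0 -0.002 0.001 0.1 0 0 0; 0 -0.002 0.001 0.112 0 0 0; 0 -0.002 0.001 0.112 0 0 0"

```text
time_s: 20.55
ee_pos: [499.4, 69.9, 16.6]
ee_rot: [-0.0, 1.0, 0.001, 0.0]
ft_force: [0.0, -0.5, -7.7]
finger_gap: 62.4
grip_force: 40.0
```

Emit:
arm_command --moves "0 0 0 0 0 0 0; 0 0 0 0 0 0 0; 0 0 0 0 0 0 0; 0 0 0 0 0 0 0; 0 0 0 0 0 0 0"

```text
time_s: 21.05
ee_pos: [499.7, 69.8, 16.6]
ee_rot: [-0.0, 1.0, 0.001, 0.001]
ft_force: [0.3, 0.7, -2.2]
finger_gap: 62.9
grip_force: 40.0
```

Touching the floor (the load is partly taken). Release and go up.

Emit:
arm_command --moves "1 0 0 0 0 0 0; 1 0 0 0 0 0 0; 1 0 0 0 0 0 0; 1 0 0 -0.04 0 0 0; 1 0 0 -0.13 0 0 0"

```text
time_s: 21.55
ee_pos: [494.9, 69.8, 78.2]
ee_rot: [-0.0, 1.0, 0.0, -0.005]
ft_force: [-0.2, 0.3, -0.0]
finger_gap: 93.6
grip_force: 0.0
```

Emit:
arm_command --moves "1 0.01 -0.03 -0.06 0 0 0; 1 0.05 -0.11 -0.06 0 0 0; 1 0.09 -0.19 -0.06 0 0 0; 1 0.13 -0.27 -0.06 0 0 0; 1 0.17 -0.35 -0.06 0 0 0"

```text
time_s: 22.05
ee_pos: [584.5, 246.5, 111.5]
ee_rot: [-0.0, 1.0, 0.0, 0.0]
ft_force: [1.1, -1.0, -0.2]
finger_gap: 94.2
grip_force: 0.0
```

Emit:
arm_command --moves "1 0.039 -0.066 0 0 0 0; 1 0.039 -0.066 0.05 0 0 0; 1 0.039 -0.066 0.09 0 0 0; 1 0.039 -0.066 0.09 0 0 0; 1 0.039 -0.066 0.09 0 0 0"

```text
time_s: 22.55
ee_pos: [602.8, 277.8, 65.8]
ee_rot: [0.0, 1.0, 0.001, -0.0]
ft_force: [0.0, 0.4, 0.2]
finger_gap: 94.0
grip_force: 0.0
```

```bash
python3 - <<'E'
from h import *
c='wrist'
imaging.camera('top');imaging.camera('top');imaging.camera('top')
i=imaging.camera_info(c); imaging.camera(c); s=observe(); print(np.round(s['ee_pos'],1))
for d in spotter.trace('weight_brass',c)[:2]:
    m=np.array(d['pixels']); print(m.sum(),round(d['conf'],2),fit(m,disc(52,26),i,(604,277.5)))
E
```

```text
[604.4 278.1  67.9]
3797 0.67 (array([604.92634119, 277.16564742]), 0.9713947650341376)
```

Emit:
arm_command --moves "1 0 0.001 0.05 0 0 0; 1 0 0.001 0.09 0 0 0; 1 0 0.001 0.111 0 0 0; 1 0 0.001 0.111 0 0 0; 1 0 0.001 0.111 0 0 0"

```text
time_s: 23.3
ee_pos: [603.8, 277.6, 11.4]
ee_rot: [-0.0, 1.0, 0.0, 0.001]
ft_force: [-0.4, -0.4, 1.1]
finger_gap: 94.0
grip_force: 0.0
```

Emit:
arm_command --moves "0 0 0 0 0 0 0; 0 0 0 0 0 0 0; 0 0 0 0 0 0 0; 0 0 0 0 0 0 0; 0 0 0 0 0 0 0"

```text
time_s: 23.8
ee_pos: [603.3, 277.5, 10.8]
ee_rot: [-0.0, 1.0, 0.001, 0.0]
ft_force: [-0.2, 0.2, -0.2]
finger_gap: 57.1
grip_force: 0.0
```

Emit:
arm_command --moves "0 0 0 0 0 0 0; 0 0 0 0 0 0 0; 0 0 0 -0.04 0 0 0; 0 0 0 -0.12 0 0 0; 0 0 0 -0.21 0 0 0"

```text
time_s: 24.3
ee_pos: [599.8, 276.4, 112.1]
ee_rot: [0.001, 1.0, 0.001, -0.004]
ft_force: [1.3, -0.4, -5.1]
finger_gap: 51.0
grip_force: 40.0
```

Emit:
arm_command --moves "0 -0.033 0.091 0 0 0 0; 0 -0.066 0.182 0 0 0 0; 0 -0.099 0.273 0 0 0 0; 0 -0.132 0.364 0 0 0 0; 0 -0.165 0.455 0 0 0 0"

```text
time_s: 24.8
ee_pos: [518.5, 48.5, 114.0]
ee_rot: [-0.0, 1.0, 0.001, -0.001]
ft_force: [-0.2, -0.6, -4.2]
finger_gap: 50.9
grip_force: 40.0
```

Emit:
arm_command --moves "0 -0.033 0.091 0 0 0 0; 0 -0.066 0.182 0 0 0 0; 0 -0.099 0.273 0 0 0 0; 0 -0.132 0.364 0 0 0 0; 0 -0.133 0.368 0.08 0 0 0"

```text
time_s: 25.3
ee_pos: [458.0, -142.0, 79.8]
ee_rot: [0.004, 1.0, -0.003, 0.006]
ft_force: [2.5, -0.1, -4.7]
finger_gap: 51.3
grip_force: 40.0
```

Emit:
arm_command --moves "0 0 0 0 0 0 0; 0 0 0 0 0 0 0; 0 0 0 0 0 0 0; 0 0 0 0 0 0 0; 0 0 0 0 0 0 0"

```text
time_s: 25.8
ee_pos: [455.9, -133.9, 76.7]
ee_rot: [0.001, 1.0, 0.001, 0.001]
ft_force: [0.2, -0.3, -5.0]
finger_gap: 50.5
grip_force: 40.0
```

```bash
python3 - <<'E'
from h import *
c='wrist'
i=imaging.camera_info(c); snap(c,c+'6.png'); s=observe(); print(np.round(s['ee_pos'],1)); z=s['ee_pos'][2]-11; p=s['ee_pos'][:2]
for n,P in (('weight_brass',disc(52,26,z)),('nest_yellow',box(81,.26))):
    cut=fill(disc(52,26,z)+[*p,0],i) if 'nest' in n else None
    for d in spotter.trace(n,c)[:2]:
        m=np.array(d['pixels']); print(c,n,m.sum(),round(d['conf'],2),fit(m,P,i,p,cut))
E
```

```text
[ 455.6 -133.9   76.5]
wrist weight_brass 6423 0.64 (array([ 457.11030716, -134.21160552]), 0.9616799079194857)
wrist weight_brass 4677 0.47 (array([ 491.88528519, -134.16690676]), 0.6615217333651576)
wrist nest_yellow 4827 0.66 (array([ 458.16954794, -133.95696512]), 0.8796655922184129)
```

View pics/wrist6.png

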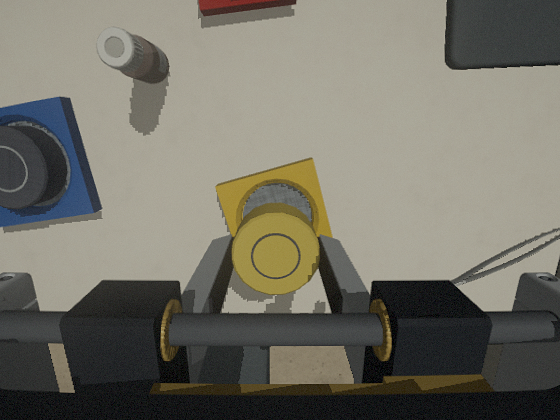

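Emit:
arm_command --moves "0 -0.002 0 0.05 0 0 0; 0 -0.002 0 0.085 0 0 0; 0 -0.002 0 0.11 0 0 0; 0 -0.002 0 0.12 0 0 0; 0 -0.002 0 0.121 0 0 0"

```text
time_s: 26.45
ee_pos: [453.8, -134.2, 15.0]
ee_rot: [-0.0, 1.0, 0.001, -0.0]
ft_force: [-0.1, 0.0, -4.5]
finger_gap: 51.0
grip_force: 40.0
```

Emit:
arm_command --moves "0 0 0 0 0 0 0; 0 0 0 0 0 0 0; 0 0 0 0 0 0 0; 0 0 0 0 0 0 0; 0 0 0 0 0 0 0"

```text
time_s: 26.95
ee_pos: [453.8, -134.3, 15.2]
ee_rot: [0.0, 1.0, 0.001, 0.0]
ft_force: [-0.1, -0.0, -5.6]
finger_gap: 50.9
grip_force: 40.0
```

Emit:
arm_command --moves "0.85 0 0 0 0 0 0; 0.85 0 0 0 0 0 0; 0.85 0 0 0 0 0 0; 0.85 0 0 -0.04 0 0 0; 1 0 0 -0.13 0 0 0"

```text
time_s: 27.45
ee_pos: [450.3, -132.6, 77.6]
ee_rot: [-0.002, 1.0, 0.0, -0.004]
ft_force: [0.9, -0.8, 0.1]
finger_gap: 84.7
grip_force: 0.0
```

Emit:
arm_command --moves "1 0 0 -0.08 0 0 0; 1 0 0.07 -0.14 0 0 0; 1 0 0.16 -0.14 0 0 0; 1 0 0.25 -0.14 0 0 0; 1 0 0.34 -0.14 0 0 0"

```text
time_s: 27.95
ee_pos: [454.2, -306.2, 151.3]
ee_rot: [0.001, 1.0, 0.001, 0.001]
ft_force: [0.2, 0.5, -0.5]
finger_gap: 94.4
grip_force: 0.0
```

Emit:
arm_command --moves "1 0 0.09 0 0 0 0; 1 0 0.18 0 0 0 0; 1 0 0.26 0 0 0 0; 1 0 0.26 0 0 0 0; 1 0 0.26 0 0 0 0"

```text
time_s: 28.45
ee_pos: [453.7, -434.8, 149.8]
ee_rot: [-0.0, 1.0, -0.0, -0.0]
ft_force: [0.2, 1.5, -0.0]
finger_gap: 94.2
grip_force: 0.0
```

```bash
python3 - <<'E'
from h import *
for c in('top','scene'):
  snap(c,c+'7.png'); i=imaging.camera_info(c)
  for n,P,g in (('weight_dark',disc(64,26,4),(500,70)),('weight_brass',disc(52,26,4),(455,-134)),('weight_copper',disc(40,26,4),(647,-109)),('weight_bright',disc(28,26,4),(456,266)),('amber_vial',disc(27,61),(562,163)),('dark_vial',disc(27,61),(573,-37))):
    for d in spotter.trace(n,c)[:1]:
      m=np.array(d['pixels']); print(c,n,round(d['conf'],2),fit(m,P,i,g))
E
python3 - <<'E'
import cv2,numpy as np
a=cv2.imread('pics/top7.png'); b=cv2.imread('pics/scene7.png')
A=cv2.resize(a[130:290,160:420],(780,480))
f=lambda im,x,y:cv2.resize(im[y-35:y+35,x-35:x+35],(260,260),interpolation=cv2.INTER_CUBIC)
B=np.hstack([f(b,300,240),f(b,383,190),f(b,240,325)])
cv2.imwrite('pics/c7.png',cv2.resize(np.vstack([A,B]),(780*600//740,600)))
E
```

```text
top weight_dark 0.78 (array([500.18362368,  69.22561325]), 1.0147783251231528)
top weight_brass 0.58 (array([ 457.23904049, -133.96843601]), 0.9201277955271565)
top weight_copper 0.81 (array([ 645.7152762 , -108.88994305]), 0.8906882591093117)
top weight_bright 0.68 (array([457.60635666, 266.66782217]), 1.0565464895635674)
top amber_vial 0.71 (array([ 643.45537662, -106.75087224]), 1.1451753115039118)
top dark_vial 0.66 (array([574.77192632, -38.01963061]), 0.8578947368421053)
scene weight_dark 0.86 (array([497.70282079,  71.11681107]), 0.8895941963273634)
scene weight_brass 0.64 (array([ 454.58044812, -133.17186074]), 0.9179698743164156)
scene weight_copper 0.72 (array([ 644.67364108, -108.12415267]), 0.8839779005524862)
scene weight_bright 0.88 (array([455.46324953, 265.8022734 ]), 0.8313805399898115)
scene amber_vial 0.75 (array([560.83020365, 165.32624305]), 0.9201998206737543)
scene dark_vial 0.58 (array([573.48383352, -38.2469005 ]), 0.8095238095238095)
```

View pics/c7.png

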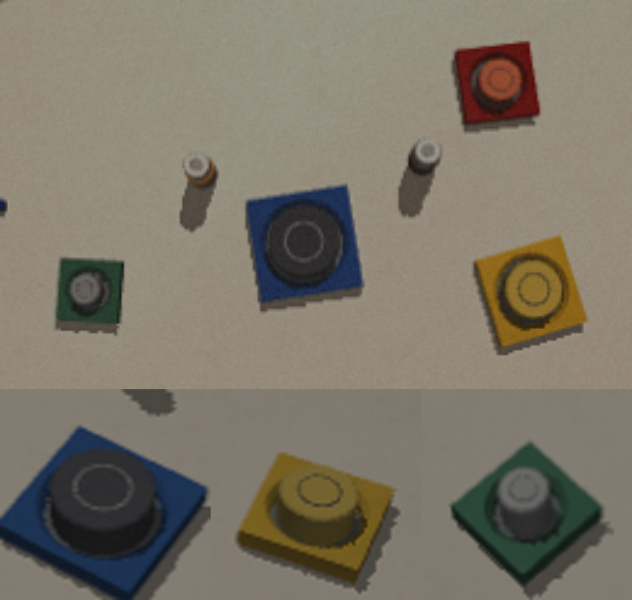

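The final picture shows all four weights standing flat in their own wells: copper at (498,82), dark at (303,242), bright at (88,290) and brass at (533,290). Both vials are upright and have not moved.

```bash
python3 -c "
from cell import r
print(r.sign_off())"
```

```text
the job is handed in; nothing more can be done
None
```

The job is handed in at about 29 s of the 96 s allowed: the last camera images showed all four weights seated in their matching wells and both vials upright in place, but sign-off gave no pass/fail verdict.

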